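# Clamp the anvil bar in the sliding-jaw fixture and tighten its knob

### The arm

A 6-joint arm with a two-finger parallel gripper is mounted at the origin on a cart in front of the work surface, level with it; the furniture and walls round the work are solid. World frame = base frame: x ahead of the robot, y to its left, z up, the work surface at z = 0. Lengths are in m, angles in rad, forces in N, time in s.
With the tool pointing down it reaches from about 0.25 to 0.725 m from the base axis. Payload 4 kg.
Tool frame: the origin (TCP) lies on the centre line of the jaws, within the pads' length; the fingertips stand tip_reach ahead of it and the grasp point (between the pads) lies 5 mm behind it (tip_reach is the distance from the TCP to the fingertips, in m); z points along the fingers, y is the direction in which the jaws open and shut (so a half turn about z gives the same grasp; the last joint's range is limited). The gripper opens to 85 mm and grips with 20 to 120 N. Pads are 22 mm wide; open, the fingers measure 114 mm over their backs; the gripper's body (76 mm by 85 mm) begins 54 mm behind the grasp point. The pads swing forward as they close: fully open they stand 13 mm farther back than shut.
Start: joints at [1.209, 0.241, 0.005, 1.335, 0, 1.571], TCP at [0.177, 0.468, 0.213] pointing down, gripper open.
Joint ranges: [-2.72, 2.72], [-1.05, 1.87], [-1.09, 1.28], [-1.99, 2.15], [-1.42, 1.44], [-3.14, 3.14]. Speed limits (rad/s): [2.79, 2.79, 3.14, 3.14, 3.14, 3.14].

### API

Orientations are given as a unit quaternion [x, y, z, w].
In Python, from workcell import * gives the robot as it stands.
- The arm moves only by the tool arm_command, never from a script. Its arguments are lists of equal length, an entry for each row: "translation": the shift along the tool's x, y, z in cm, a list of three; "turn": the turn about the tool's z in rad; "hand": the closure, from 0 (fully open) to 1 (shut). In form: {"translation": [[x, y, z], ...], "turn": [turn, ...], "hand": [hand, ...]}. A call has 1 to 5 rows; each row is the pose to reach, as a shift and turn from the pose commanded when the call began, along the tool's axes at that moment; what a row does not reach only later rows make up. A row lasts 1/12 s, in which the tool goes at most 41.7 mm and 7.16 degrees, less where a joint would pass 70% of its speed; a pose out of reach is approached as far as the arm can. A call with a gripper value outside its range is refused whole. The fingers move at their own pace and stop on an object; the grip force is fixed at half the most. Time passes only in rows, so rows that repeat a pose let the fingers close. It gives the time, the measured TCP pose, the force and the opening at its end, in the units of the state.
- get_obs(): the state, without advancing time (a new reading comes with each control period).
- camera(name): name is "side" or "top" or "wrist"; returns (picture, depth): 480x640x3 uint8, red, green, blue; 480x640 float32, m along the optical axis (not along the pixel's ray), 0 where there is no reading.
- camera_info(name): a dict with "mtx" (3x3 intrinsics, pixels), "world_to_cam" (4x4, takes a point from world to camera coordinates). Camera axes: x right, y down, z forward; pixel columns grow to the right and rows downward; lengths in m; the calibration is good to about 2 mm. A picture is of the moment at which its call begins: read the wrist's pose just before it. camera_info takes no time and is no camera call; for the wrist camera it gives the pose at the moment of the call.
- job_done(): hands the job in, once; it reports no verdict.
Trained networks look in the newest picture that a camera, given by its name, has taken for a name from the list of things; names that differ only in an ending like _2 or _b are one class to them, and where a whole thing is asked for, a point or a joint stands for the part that bears it (a point fixed in the world has none). Each returns a list of dicts, best first, with "conf" (0 to 1); they miss things now and then, are a little off and sometimes report something else, mostly with a low value. They report only what shows in the picture. A call takes as long as a camera call.
- search_frame(camera, name): "location" ([row, column] in pixels, amid what is visible of it).
- spot_point(camera, name): "location" ([row, column] in pixels: a listed point, or the origin of a listed thing).
The state is a dict: "clock": time; "joint_pos": joint angles; "joint_vel": joint speeds; "tau": joint torques, N m; "eef_pos": TCP position; "tool_rot": TCP orientation; "ft_force": force on the tool from outside, world axes, zero at the start; "ft_torque": the same for the moment, N m; "grip_width": finger opening in m.
Only numpy, scipy, OpenCV 4.12 (cv2) and the standard library are available. Lean on these libraries where they do the work, as an engineer would, in place of code of your own. Each camera call takes 0.05 s, during which the arm holds its last target. There are 200 camera calls.

### The job

Lay the gold tape-wound bar flat in the blue-slide holding fixture, lengthwise along the jaws and about centred, and slide the moving jaw up until the bar is held between both jaws. Then tighten the black wing knob clockwise until it suddenly turns hard, and from there give it one eighth of a turn more (45 degrees), no further, and leave it tight. Leave the glue tin, the dropper bottle and the black-capped bottle by the fixture where they are.

Things in the scene. Friction and masses are not known exactly. Their poses are not given: they have to be found in the camera images.
- press_a: green hand press, fixed, an obstacle: about 0.30 x 0.20 m in plan and 0.83 m tall, reaching from x 0.17 to 0.52 and y -0.24 to -0.04. The work lies to its left (y > 0); an arm that starts on its right must pass above it. Other fixed obstacles: two square steel posts 42 mm wide, 1.5 m tall, at x 0.72, y +0.035 and y -0.34, and a shelf beyond x 0.73 at 0.40 to 0.51 m height. Origin under its base.
- fixture: fixed holding fixture on the bench: aluminium bed 220 x 100 x 12 mm (bed top 12 mm above the origin), spanning its own x -125 to +95 mm and y -50 to +50 mm. Its x axis points from the sliding jaw to the fixed jaw, z up. Fixed steel jaw: its face at x = +60 mm, 94 mm long in y, top 27 mm above the bench. Origin on the bench.
- seat (a point): where the underside centre of the bar lies when clamped: on the bed, 39 mm along the fixture's x from its origin; axes as the fixture's. The bar's long axis then lies along the fixture's y.
- jaw (a joint): travel of the sliding jaw towards the fixed jaw, m. At 0 its face is at fixture x = -27 mm; with the bar between the jaws it closes at 0.045. Starts 0.005 to 0.02. The jaw block is 94 mm long in y, its top 27 mm above the bench; behind it is a blue slide, 34 mm high, that carries the knob. It stays where it is left and slides with about 4 N (plus the drag of the bar); it can be pushed by the knob held in the fingers.
- screw (a joint): turn of the clamp screw (aluminium collar with a red line under the knob), rad: negative while loose, 0 when it has bitten. Starts -1.9 to -0.6. The collar turns with the knob against about 0.04 N m until the screw bites, then it stands still. Positive is clockwise from above.
- knob (a joint): turn of the knob past the collar, rad, clockwise from above: 0 until the screw bites, afterwards the extra turn (an eighth of a turn is 0.785). Beyond the bite it takes about 0.55 N m (grip firmly) while it turns (held still after a turn, the fingers feel 0.2 to 0.4 N m of it, and nearly none while the screw is loose) and stays where it is left; turning back loosens the screw and does not undo the extra turn.
- knob_grip (a point): grip point of the black wing knob, on its vertical axis, 81 mm above the bench, 9 mm below its top. The wing is an upright blade 46 mm long (along this point's x axis), 13 mm thick (y) and 30 mm tall (60 to 90 mm above the bench); grip it across the thickness from above. Below it a round hub of 24 mm diameter. The axis is 50 mm behind the sliding jaw's face.
- bar: loose bar wound in gold tape, 118 mm (its x) x 42 mm (y) x 48 mm tall, 0.28 to 0.49 kg; origin at the centre of its underside. To clear the jaws while setting it down grip it across the 42 mm near its top.
- glue_tin: bystander: white glue tin with a blue side strip, 67 mm diameter, 59 mm tall, origin under its centre
- dropper: bystander: white dropper bottle with a blue cap, 29 mm diameter, 74 mm tall, origin under its centre
- cap_bottle: bystander: small cream bottle with a black cap, standing on the bench near the fixture, beyond the press, 34 mm diameter, 86 mm tall, origin under its centre

How it is judged:
By the outcome, as a careful person would: the job done as asked, in the order asked, and still so for the second after the job is handed in, with the robot touching nothing.
It also fails if it takes over 72 s, if anything falls off the work surface, if the arm or the gripper's body presses on something with over 40 N, if the wrist force passes 120 N, or if a joint passes its speed limit or range.

## Working session

There is one attempt and no reset: what is moved stays moved. The work goes in short steps, Python scripts to look and compute and a tool call to move; the robot and the scene stay as the last step left them, time stands still between calls to the robot, and variables do not carry over. Pictures are saved under pics/ and viewed, about 8 in all and at most 12, crops included, and the job is handed in when it is done.

Besides the shell and the picture viewer there is one more tool, called after "Request:" as a command line: name --pt "numbers of a row" for each row, then --argument value for the rest. arm_command: Moves the arm, as the interface text tells. Its arguments: {"type":"object","properties":{"translation":{"type":"array","items":{"type":"array","items":{"type":"number"}}},"turn":{"type":"array","items":{"type":"number"}},"hand":{"type":"array","items":{"type":"number"}}},"required":["translation","turn","hand"]}

```bash
ls; mkdir -p pics; cat > h.py <<'E'
from workcell import *
import numpy as np, cv2
from scipy.spatial.transform import Rotation as R
np.set_printoptions(precision=4,suppress=True)
def cam(n):
    i=camera_info(n); p,d=camera(n); return p,d,np.array(i["mtx"]),np.linalg.inv(np.array(i["world_to_cam"]))
def ray(K,T,rc,z):
    "intersect pixel ray with world plane z"
    v=T[:3,:3]@np.linalg.solve(K,[rc[1],rc[0],1.]); o=T[:3,3]; return o+v*(z-o[2])/v[2]
def cloud(d,K,T):
    r,c=np.indices(d.shape); P=np.stack([(c-K[0,2])/K[0,0]*d,(r-K[1,2])/K[1,1]*d,d],-1)
    W=P@T[:3,:3].T+T[:3,3]; W[d==0]=np.nan; return W
def save(n,p): cv2.imwrite("pics/"+n,cv2.cvtColor(p,cv2.COLOR_RGB2BGR))
E
python3 - <<'E'
from h import *
o=get_obs(); print({k:np.array(v) for k,v in o.items()})
Z=dict(bar=0,knob_grip=.081,seat=.012,fixture=0,glue_tin=0,dropper=0,cap_bottle=0)
for n in("top","side"):
    p,d,K,T=cam(n); save(n+"0.png",p); W=cloud(d,K,T); np.savez(n+"0.npz",p=p,W=W,K=K,T=T); print(n,"cam at",T[:3,3])
    for k,z in Z.items():
        for q in spot_point(n,k)[:2]: print(k,np.round(q["location"]),round(q["conf"],2),ray(K,T,q["location"],z))
E
```

```text
pics
{'clock': array(0.), 'joint_pos': array([1.209 , 0.2414, 0.0037, 1.3352, 0.    , 1.5708]), 'joint_vel': array([ 0.0011, -0.0007, -0.0021,  0.0005, -0.0004,  0.0012]), 'tau': array([  0.0007, -37.2316,  25.2408,   0.017 ,   0.0002,   0.    ]), 'eef_pos': array([0.1767, 0.467 , 0.2121]), 'tool_rot': array([ 0.1799,  0.9837, -0.001 , -0.0002]), 'ft_force': array([ 0.0931, -0.1244, -0.1424]), 'ft_torque': array([ 0.007 , -0.0203, -0.0127]), 'grip_width': array(0.0856)}
top cam at [0.4159 0.1071 0.963 ]
bar [239. 210.] 0.76 [0.4991 0.3165 0.    ]
knob_grip [271. 335.] 0.65 [0.434  0.0868 0.081 ]
seat [220. 322.] 0.61 [0.5303 0.1071 0.012 ]
fixture [243. 327.] 0.8 [0.489  0.0981 0.    ]
glue_tin [309. 209.] 0.97 [0.3696 0.3172 0.    ]
dropper [174. 205.] 0.57 [0.6218 0.3257 0.    ]
dropper [174. 410.] 0.3 [ 0.6145 -0.0591  0.    ]
cap_bottle [172. 409.] 0.78 [ 0.6187 -0.0581  0.    ]
cap_bottle [221. 323.] 0.2 [0.5292 0.1053 0.    ]
side cam at [0.6686 0.5419 0.7989]
bar [359. 362.] 0.63 [0.4911 0.3217 0.    ]
knob_grip [219. 344.] 0.62 [0.4307 0.0927 0.081 ]
knob_grip [392. 293.] 0.43 [0.626  0.3522 0.081 ]
seat [264. 301.] 0.71 [0.5246 0.1156 0.012 ]
seat [220. 343.] 0.4 [0.4093 0.0508 0.012 ]
fixture [253. 316.] 0.72 [0.4863 0.0964 0.    ]
glue_tin [331. 426.] 0.77 [0.3648 0.3187 0.    ]
dropper [392. 298.] 0.83 [0.6137 0.3336 0.    ]
cap_bottle [216. 228.] 0.9 [ 0.621  -0.0545  0.    ]
```

```bash
python3 - <<'E'
from h import *
a=np.load("top0.npz");p=a["p"]; save("top0c.png",cv2.resize(p[130:350,150:450],None,fx=2.6,fy=2.6,interpolation=cv2.INTER_CUBIC))
for n in("top","side"):
    a=np.load(n+"0.npz");W=a["W"]
    def box(nm,x0,x1,y0,y1,z0,z1):
        m=(W[...,0]>x0)&(W[...,0]<x1)&(W[...,1]>y0)&(W[...,1]<y1)&(W[...,2]>z0)&(W[...,2]<z1)
        P=W[m]
        if len(P)<5: print(nm,len(P));return
        c,s,an=cv2.minAreaRect(P[:,:2].astype(np.float32)); print(n,nm,len(P),np.array(c),np.array(s),an,"zmed",np.median(P[:,2]))
    box("bar",.42,.58,.24,.40,.042,.055)
    box("knob",.38,.49,.03,.15,.075,.1)
    box("fixjaw",.5,.62,.0,.2,.022,.033)
    box("slide",.38,.53,.0,.2,.022,.040)
    box("bed",.36,.62,.0,.2,.007,.033)
E
```

```text
top bar 1586 [0.4953 0.3171] [0.1191 0.0424] 50.13145446777344 zmed 0.04732089436313741
top knob 202 [0.433  0.0882] [0.0128 0.0455] 38.371429443359375 zmed 0.08873353242741483
top fixjaw 707 [0.5586 0.1201] [0.0256 0.094 ] 14.047693252563477 zmed 0.026704327045201537
top slide 1436 [0.4414 0.0902] [0.0823 0.0935] 14.367181777954102 zmed 0.03189755626750346
top bed 5645 [0.4913 0.0754] [0.2436 0.1768] 19.753623962402344 zmed 0.012399785881124337
side bar 1814 [0.4954 0.3167] [0.119 0.042] 50.002952575683594 zmed 0.04805213976219325
side knob 230 [0.4331 0.089 ] [0.0146 0.0449] 35.01985549926758 zmed 0.08836130364572464
side fixjaw 630 [0.5593 0.1197] [0.0253 0.0961] 14.181325912475586 zmed 0.027000626328659405
side slide 1088 [0.4413 0.0902] [0.0842 0.095 ] 14.233911514282227 zmed 0.0311318436694894
side bed 4319 [0.4806 0.1211] [0.246 0.16 ] 16.23337173461914 zmed 0.013168455382412736
```

View pics/top0c.png

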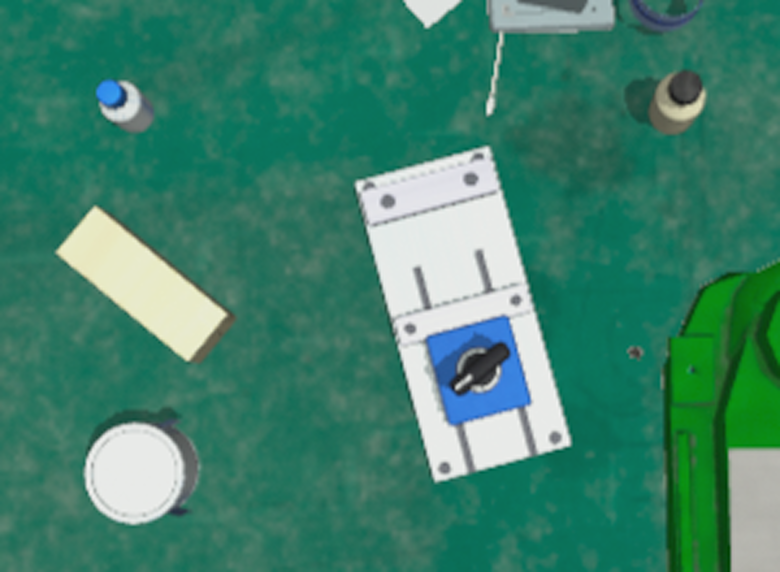

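View pics/side0.png

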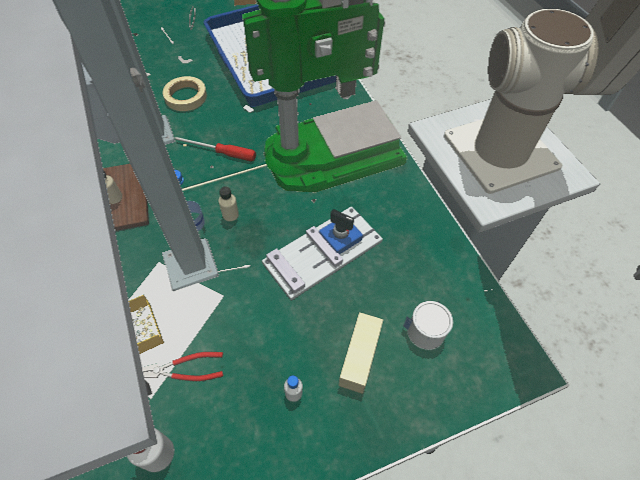

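The top crop shows the bar at crop (145,285), the fixture in the centre with its fixed jaw away from the robot, the knob at (480,368) and the cap bottle at (680,100). The glue tin is at (135,472) and the dropper at (125,105). The side view agrees, and the depth rectangles from the two cameras match within about 1 mm.

```bash
cat >> h.py <<'E'
U=np.array([np.cos(np.radians(14.2)),np.sin(np.radians(14.2)),0]); V=np.array([-U[1],U[0],0])
F0=np.array([.4885,.1021,0])
def fx(x,y,z): return F0+U*x+V*y+np.array([0,0,z])
def go(p,yaw=None):
    "print the shift (cm, tool axes) and turn to bring TCP to p with tool y axis at yaw deg"
    o=get_obs(); r=R.from_quat(o["tool_rot"]); e=np.array(o["eef_pos"]); M=r.as_matrix()
    cy=np.degrees(np.arctan2(M[1,1],M[0,1])); t=0 if yaw is None else -np.radians((yaw-cy+180)%360-180)
    print("t",o["clock"],"tcp",e,"yaw",round(cy,2),"q",np.array(o["joint_pos"]),"F",np.array(o["ft_force"]),"M",np.array(o["ft_torque"]),"w",round(o["grip_width"],4),"\n  shift cm",M.T@(np.array(p)-e)*100,"turn",round(t,4))
E
python3 - <<'E'
from h import *
import workcell; print([k for k in dir(workcell) if not k.startswith("__")], getattr(workcell,"tip_reach",None))
go([.4954,.3169,.20],140.1)
E
```

```text
['Unreachable', 'camera', 'camera_info', 'get_obs', 'job_done', 'search_frame', 'spot_point', 'tip_reach'] 0.014
t 0.8 tcp [0.177  0.4677 0.213 ] yaw 69.27 q [ 1.209   0.2406  0.005   1.3352 -0.      1.5708] F [ 0.2195 -0.4479  0.2261] M [-0.0026  0.0213  0.0155] w 0.0854 
  shift cm [-35.115   -2.8304   1.3048] turn -1.2362
```

Request:
arm_command --pt "-35.1 -2.8 1.3" --pt "-35.1 -2.8 1.3" --pt "-35.1 -2.8 1.3" --pt "-35.1 -2.8 1.3" --pt "-35.1 -2.8 1.3" --turn '[-1.236,-1.236,-1.236,-1.236,-1.236]' --hand '[0,0,0,0,0]'

```text
clock: 1.22
eef_pos: [0.3454, 0.3886, 0.2063]
tool_rot: [-0.099, 0.995, 0.0, 0.0]
ft_force: [-0.4, 0.7, 0.0]
grip_width: 0.0857
```

```bash
python3 - <<'E'
from h import *
go([.4954,.3169,.16],140.1)
E
```

```text
t 1.2167 tcp [0.3454 0.3886 0.2063] yaw 101.38 q [0.8442 0.2826 0.0435 1.3312 0.0001 0.6455] F [-0.4408  0.7206  0.0401] M [ 0.0244 -0.0205  0.0131] w 0.0857 
  shift cm [-13.2897  -9.9914   4.6306] turn -0.6757
```

Request:
arm_command --pt "-13.3 -10.0 4.6" --pt "-13.3 -10.0 4.6" --pt "-13.3 -10.0 4.6" --pt "-13.3 -10.0 4.6" --pt "-13.3 -10.0 4.6" --turn '[-0.676,-0.676,-0.676,-0.676,-0.676]' --hand '[0,0,0,0,0]'

```text
clock: 1.63
eef_pos: [0.4975, 0.3134, 0.1581]
tool_rot: [-0.387, 0.922, -0.001, -0.0]
ft_force: [-0.8, 0.5, -0.4]
grip_width: 0.0855
```

Request:
arm_command --pt "0 0 0" --pt "0 0 0" --turn '[-0.06,-0.06]' --hand '[0,0]'

```text
clock: 1.8
eef_pos: [0.4947, 0.3154, 0.1592]
tool_rot: [-0.413, 0.911, -0.0, -0.001]
ft_force: [-0.0, 0.6, 0.4]
grip_width: 0.0858
```

```bash
python3 - <<'E'
from h import *
go([.4954,.3169,.036],140.1)
p,d,K,T=cam("wrist"); save("wrist1.png",p); W=cloud(d,K,T)
m=(W[...,2]>.04)&(W[...,2]<.056)&(abs(W[...,0]-.495)<.1)&(abs(W[...,1]-.317)<.1)
print(m.sum(), cv2.minAreaRect(W[m][:,:2].astype(np.float32)))
E
```

```text
t 1.8 tcp [0.4947 0.3154 0.1592] yaw 138.81 q [ 0.5675  0.44    0.1489  1.2814  0.0001 -0.2843] F [-0.0107  0.648   0.3976] M [-0.0074  0.0005  0.0118] w 0.0858 
  shift cm [-0.1825  0.0377 12.3165] turn -0.0226
6564 ((0.46560823917388916, 0.328166127204895), (0.13445398211479187, 0.10275158286094666), 50.016780853271484)
```

View pics/wrist1.png

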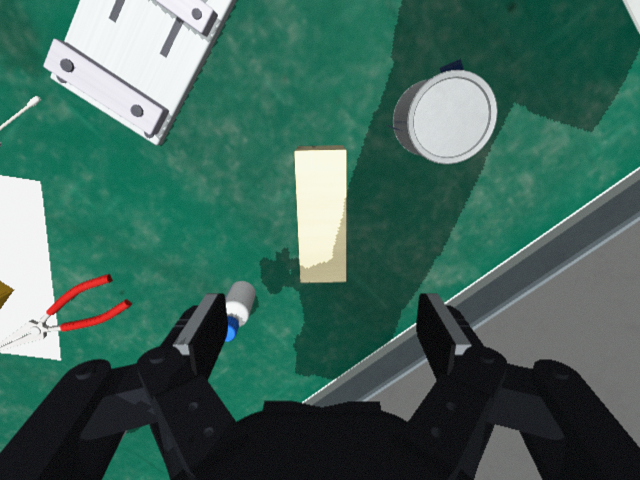

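The bar (pixel column 322, rows 148–283) lies centred between the fingers, clear of the dropper and the tin. Next I descend and grip.

Request:
arm_command --pt "-0.18 0.04 4" --pt "-0.18 0.04 8" --pt "-0.18 0.04 11" --pt "-0.18 0.04 12.3" --pt "-0.18 0.04 12.3" --turn '[-0.023,-0.023,-0.023,-0.023,-0.023]' --hand '[0,0,0,0,0]'

```text
clock: 2.27
eef_pos: [0.491, 0.3171, 0.0333]
tool_rot: [-0.424, 0.905, -0.0, -0.004]
ft_force: [-0.2, 0.2, -0.3]
grip_width: 0.0855
```

Request:
arm_command --pt "0 0 0" --pt "0 0 0" --pt "0 0 0" --pt "0 0 0" --pt "0 0 0" --turn '[0,0,0,0,0]' --hand '[1,1,1,1,1]'

```text
clock: 2.68
eef_pos: [0.4956, 0.3189, 0.0388]
tool_rot: [-0.424, 0.905, 0.0, 0.001]
ft_force: [0.0, -0.2, 0.4]
grip_width: 0.0256
```

Request:
arm_command --pt "0 0 0" --pt "0 0 0" --pt "0 0 0" --pt "0 0 0" --pt "0 0 0" --turn '[0,0,0,0,0]' --hand '[1,1,1,1,1]'

```text
clock: 3.1
eef_pos: [0.4947, 0.3182, 0.0372]
tool_rot: [-0.424, 0.905, 0.0, -0.0]
ft_force: [-0.2, 0.3, 0.5]
grip_width: 0.0002
```

```bash
python3 - <<'E'
from h import *
go([.4954,.3169,.15],140.1)
E
```

```text
t 3.1 tcp [0.4947 0.3182 0.0372] yaw 140.22 q [ 0.5716  0.5403 -0.0265  1.0042  0.0001 -0.3049] F [-0.1958  0.3438  0.5064] M [ 0.0131  0.0055 -0.0111] w 0.0002 
  shift cm [  0.0555  -0.1398 -11.2848] turn 0.0021
```

```bash
python3 - <<'E'
from h import *
p,d,K,T=cam("side"); p2,_,_,_=cam("wrist"); save("s2.png",np.hstack([cv2.resize(p[180:480,200:520],(400,375)),cv2.resize(p2,(400,375))]))
W=cloud(d,K,T)
for q in spot_point("side","bar")[:2]: print(q,ray(K,T,q["location"],0))
E
```

```text
{'location': [357.7, 361.4], 'conf': 0.89} [0.4922 0.3196 0.    ]
{'location': [252.4, 315.3], 'conf': 0.37} [ 0.4871  0.0942 -0.    ]
```

View pics/s2.png

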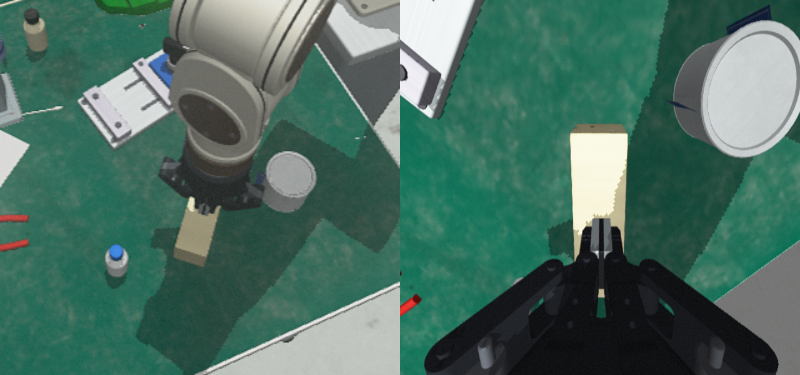

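The hand shut without the bar: the picture shows the fingers closed above the bar's top, and the bar has not moved. I'll measure the height of the fingertips.

```bash
python3 - <<'E'
from h import *
p,d,K,T=cam("side"); W=cloud(d,K,T); e=np.array(get_obs()["eef_pos"]); print(e)
Ti=np.linalg.inv(T)
for dz in(-.014,0,.02,.04):
    c=Ti[:3,:3]@(e+[0,0,dz])+Ti[:3,3]; u=K@c; print("z",e[2]+dz,"pix r,c",u[1]/u[2],u[0]/u[2],"depth",c[2])
for r in range(330,400,4): print(r,[ (np.round(W[r,c]*1000).tolist()) for c in (358,362,366)], p[r,362])
E
```

```text
[0.4946 0.3182 0.0371]
z 0.023106168569827112 pix r,c 352.9218214658919 360.88332409337664 depth 0.7987195555298192
z 0.03710616856982711 pix r,c 350.0335130171711 361.581261136393 depth 0.7869865042266854
z 0.057106168569827115 pix r,c 345.7547105646196 362.61520013023807 depth 0.7702250023650654
z 0.0771061685698271 pix r,c 341.285536169098 363.6951410083379 depth 0.7534635005034456
330 [[525.0, 340.0, 202.0], [522.0, 344.0, 208.0], [518.0, 347.0, 212.0]] [36 38 39]
334 [[524.0, 340.0, 187.0], [521.0, 344.0, 194.0], [517.0, 348.0, 199.0]] [37 43 40]
338 [[513.0, 327.0, 129.0], [505.0, 325.0, 119.0], [496.0, 323.0, 104.0]] [43 49 46]
342 [[508.0, 323.0, 99.0], [504.0, 326.0, 102.0], [499.0, 329.0, 105.0]] [55 60 59]
346 [[504.0, 319.0, 68.0], [502.0, 326.0, 83.0], [497.0, 329.0, 86.0]] [66 71 71]
350 [[505.0, 323.0, 60.0], [500.0, 327.0, 65.0], [nan, nan, nan]] [27 32 28]
354 [[505.0, 325.0, 48.0], [500.0, 328.0, 50.0], [494.0, 331.0, 50.0]] [155 149 123]
358 [[508.0, 332.0, 50.0], [502.0, 334.0, 48.0], [497.0, 337.0, 51.0]] [154 147 120]
362 [[511.0, 338.0, 49.0], [505.0, 339.0, 46.0], [499.0, 342.0, 47.0]] [157 150 122]
366 [[514.0, 343.0, 48.0], [508.0, 346.0, 48.0], [502.0, 348.0, 48.0]] [155 149 120]
370 [[516.0, 349.0, 49.0], [510.0, 351.0, 48.0], [504.0, 354.0, 48.0]] [153 144 117]
374 [[518.0, 354.0, 45.0], [513.0, 357.0, 48.0], [507.0, 360.0, 48.0]] [156 148 121]
378 [[522.0, 361.0, 49.0], [516.0, 363.0, 47.0], [510.0, 365.0, 47.0]] [153 145 117]
382 [[524.0, 366.0, 46.0], [519.0, 369.0, 50.0], [503.0, 361.0, 2.0]] [159 152 124]
386 [[525.0, 369.0, 36.0], [519.0, 373.0, 40.0], [506.0, 367.0, 2.0]] [99 93 77]
390 [[523.0, 370.0, 15.0], [518.0, 374.0, 21.0], [509.0, 373.0, 5.0]] [94 92 75]
394 [[524.0, 374.0, 2.0], [517.0, 376.0, 1.0], [511.0, 378.0, 1.0]] [51 78 66]
398 [[526.0, 380.0, 3.0], [520.0, 382.0, 3.0], [514.0, 384.0, 1.0]] [46 77 68]
```

```bash
python3 - <<'E'
from h import *
p,d,K,T=cam("wrist"); W=cloud(d,K,T); e=np.array(get_obs()["eef_pos"]); print(e,"wcam",T[:3,3])
for r,c in((200,300),(220,320),(180,330),(100,200),(260,200)): print("wrist",r,c,W[r,c],p[r,c])
Ti=np.linalg.inv(T)
for dz in(-.014,0,.02):
    c=Ti[:3,:3]@(e+[0,0,dz])+Ti[:3,3]; u=K@c; print("TCP dz",dz,"pix r,c",u[1]/u[2],u[0]/u[2],c[2])
for r in range(272,300,4): print(r,[np.round(W[r,c]*1000).tolist() for c in (312,320,328)])
p,d,K,T=cam("side"); W=cloud(d,K,T)
m=(p.max(-1)<90)&(abs(W[...,0]-e[0])<.03)&(abs(W[...,1]-e[1])<.03)&(W[...,2]>.03)&(W[...,2]<.1)
z=W[m]; print("side dark pts low z pctl",np.percentile(z[:,2],[0,1,3,5,10]), z[z[:,2]<np.percentile(z[:,2],5)].mean(0))
E
```

```text
[0.4947 0.3182 0.0371] wcam [0.4403 0.2542 0.1992]
wrist 200 300 [0.4712 0.2755 0.0499] [250 250 231]
wrist 220 320 [0.4704 0.2888 0.0496] [250 248 226]
wrist 180 330 [0.4548 0.2772 0.0498] [250 249 230]
wrist 100 200 [0.4863 0.2043 0.0028] [ 49 116  95]
wrist 260 200 [0.5559 0.2708 0.0036] [ 36 111  89]
TCP dz -0.014 pix r,c 269.3549302404136 320.72973371907597 0.19360593979988705
TCP dz 0 pix r,c 280.56067825275824 320.62545056282966 0.1803340651034981
TCP dz 0.02 pix r,c 299.7662512280299 320.4467192755319 0.16137424410865664
272 [[491.0, 307.0, 49.0], [488.0, 310.0, 49.0], [485.0, 312.0, 50.0]]
276 [[492.0, 309.0, 49.0], [489.0, 311.0, 49.0], [486.0, 314.0, 49.0]]
280 [[489.0, 305.0, 63.0], [nan, nan, nan], [484.0, 310.0, 62.0]]
284 [[489.0, 306.0, 66.0], [486.0, 308.0, 66.0], [484.0, 310.0, 66.0]]
288 [[489.0, 306.0, 69.0], [487.0, 308.0, 69.0], [484.0, 311.0, 69.0]]
292 [[489.0, 306.0, 73.0], [nan, nan, nan], [484.0, 310.0, 73.0]]
296 [[489.0, 306.0, 76.0], [486.0, 307.0, 78.0], [484.0, 311.0, 75.0]]
side dark pts low z pctl [0.0474 0.0486 0.0609 0.0632 0.0657] [0.4866 0.3246 0.054 ]
```

Both cameras put the shut fingertips about 24 mm above the reported TCP, not 14 mm below it. I'll trust the cameras: open, re-measure the tips, then go lower with care.

Request:
arm_command --pt "0 0 0" --pt "0 0 0" --pt "0 0 0" --pt "0 0 0" --pt "0 0 0" --turn '[0,0,0,0,0]' --hand '[0,0,0,0,0]'

```text
clock: 3.82
eef_pos: [0.4947, 0.3182, 0.0372]
tool_rot: [-0.424, 0.905, -0.0, -0.0]
ft_force: [0.6, -1.0, 0.6]
grip_width: 0.0607
```

Request:
arm_command --pt "0 0 0" --pt "0 0 0" --pt "0 0 0.5" --pt "0 0 1" --pt "0 0 1" --turn '[0,0,0,0,0]' --hand '[0,0,0,0,0]'

```text
clock: 4.23
eef_pos: [0.4938, 0.3177, 0.0257]
tool_rot: [-0.424, 0.905, -0.0, -0.001]
ft_force: [-0.2, -0.7, -0.1]
grip_width: 0.0855
```

```bash
cat >> h.py <<'E'
def tips():
    "lowest finger points seen by wrist cam, relative to the TCP in tool axes (mm)"
    o=get_obs(); e=np.array(o["eef_pos"]); M=R.from_quat(o["tool_rot"]).as_matrix()
    p,d,K,T=cam("wrist"); W=cloud(d,K,T); L=(W-e)@M*1000
    m=(d<.20)&(abs(L[...,0])<16)&(abs(L[...,1])<60)&(L[...,2]>-60)&(L[...,2]<20)&(p.max(-1)<190)
    for s in(-1,1):
        q=L[m&(np.sign(L[...,1])==s)]
        if len(q): k=q[q[:,2]>np.percentile(q[:,2],95)]; print("finger",s,len(q),"tip (tool mm)",k.mean(0),"world z",(e[2]*1000-k[:,2].mean()))
    return p,W
E
python3 - <<'E'
from h import *
go([.4954,.3169,0],140.1); p,W=tips(); save("w3.png",p)
E
```

```text
t 4.2333 tcp [0.4938 0.3177 0.0257] yaw 140.23 q [ 0.5717  0.5524 -0.0394  0.9814  0.     -0.305 ] F [-0.1946 -0.6867 -0.0513] M [-0.012   0.0235 -0.0005] w 0.0855 
  shift cm [-0.0483 -0.1772  2.574 ] turn 0.0023
finger -1 2264 tip (tool mm) [ -9.0868 -12.4922 -22.8413] world z 48.583622131135336
finger 1 2545 tip (tool mm) [ -1.4621  12.5303 -22.6094] world z 48.351728255027666
```

View pics/w3.png

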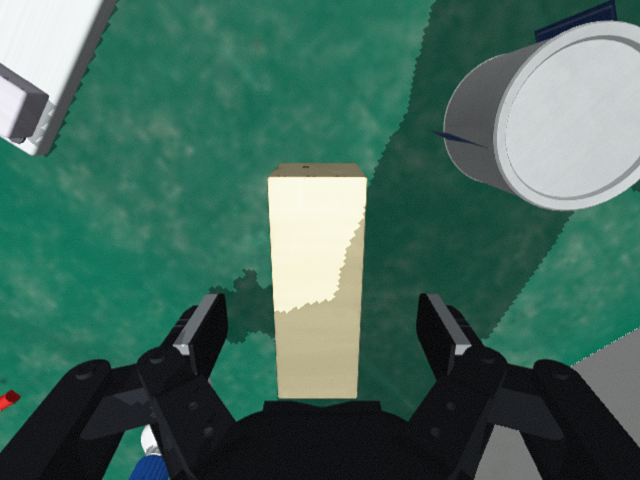

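Opening pixels: bar columns 275–362, fingers' inner edges 228 and 418, so the bar is about 2 mm off centre, which agrees with the computed shift. I'm descending 3 cm more in two stages.

Request:
arm_command --pt "-0.05 -0.18 0.8" --pt "-0.05 -0.18 1.5" --pt "-0.05 -0.18 2.0" --pt "-0.05 -0.18 2.0" --turn '[0,0,0,0]' --hand '[0,0,0,0]'

```text
clock: 4.62
eef_pos: [0.4952, 0.3167, 0.0053]
tool_rot: [-0.424, 0.905, -0.0, -0.002]
ft_force: [0.2, -0.2, -0.6]
grip_width: 0.0849
```

Request:
arm_command --pt "0 0 0.5" --pt "0 0 1.0" --pt "0 0 1.0" --turn '[0,0,0]' --hand '[0,0,0]'

```text
clock: 4.87
eef_pos: [0.4957, 0.3171, -0.0039]
tool_rot: [-0.424, 0.905, -0.0, -0.001]
ft_force: [-0.4, -0.9, 0.7]
grip_width: 0.0853
```

```bash
python3 - <<'E'
from h import *
go([.4954,.3169,-.004],140.1)
p,d,K,T=cam("wrist"); W=cloud(d,K,T)
m=p.max(-1)<110
for c in (200,212,222,424,434,446):
    print(c,[(r,(np.round(W[r,c]*1000)).tolist()) for r in range(280,320,6)])
p,d,K,T=cam("side"); save("s4.png",cv2.resize(p[260:460,240:480],None,fx=3,fy=3))
E
```

```text
t 4.8667 tcp [ 0.4957  0.3171 -0.0039] yaw 140.23 q [ 0.5691  0.5883 -0.066   0.9183 -0.     -0.3076] F [-0.4225 -0.861   0.6613] M [-0.019   0.0059  0.0029] w 0.0853 
  shift cm [0.0362 0.012  0.0051] turn 0.0023
200 [(280, [540.0, 274.0, 5.0]), (286, [543.0, 276.0, 4.0]), (292, [546.0, 279.0, 3.0]), (298, [549.0, 281.0, 3.0]), (304, [525.0, 276.0, 41.0]), (310, [523.0, 277.0, 46.0]), (316, [522.0, 278.0, 50.0])]
212 [(280, [537.0, 278.0, 3.0]), (286, [539.0, 280.0, 3.0]), (292, [541.0, 283.0, 3.0]), (298, [522.0, 278.0, 37.0]), (304, [521.0, 279.0, 41.0]), (310, [520.0, 280.0, 45.0]), (316, [521.0, 282.0, 46.0])]
222 [(280, [532.0, 281.0, 4.0]), (286, [535.0, 284.0, 3.0]), (292, [537.0, 286.0, 3.0]), (298, [521.0, 282.0, 33.0]), (304, [523.0, 284.0, 33.0]), (310, [525.0, 286.0, 34.0]), (316, [526.0, 288.0, 34.0])]
424 [(280, [452.0, 348.0, 3.0]), (286, [454.0, 351.0, 4.0]), (292, [456.0, 355.0, 1.0]), (298, [455.0, 335.0, 36.0]), (304, [456.0, 336.0, 38.0]), (310, [458.0, 339.0, 37.0]), (316, [459.0, 340.0, 39.0])]
434 [(280, [448.0, 352.0, 3.0]), (286, [450.0, 355.0, 3.0]), (292, [452.0, 357.0, 3.0]), (298, [451.0, 338.0, 36.0]), (304, [452.0, 336.0, 41.0]), (310, [453.0, 335.0, 46.0]), (316, [455.0, 336.0, 49.0])]
446 [(280, [443.0, 356.0, 3.0]), (286, [445.0, 359.0, 3.0]), (292, [447.0, 362.0, 3.0]), (298, [449.0, 365.0, 3.0]), (304, [451.0, 367.0, 4.0]), (310, [450.0, 339.0, 46.0]), (316, [451.0, 338.0, 49.0])]
```

The open tips are at z ≈ 0.033 as predicted, straddling the bar, so I close the hand.

Request:
arm_command --pt "0 0 0" --pt "0 0 0" --pt "0 0 0" --pt "0 0 0" --pt "0 0 0" --turn '[0,0,0,0,0]' --hand '[1,1,1,1,1]'

```text
clock: 5.38
eef_pos: [0.4968, 0.3177, -0.0023]
tool_rot: [-0.424, 0.905, -0.0, 0.001]
ft_force: [-0.7, 0.3, 1.0]
grip_width: 0.0412
```

Request:
arm_command --pt "0 0 0" --pt "0 0 0" --pt "0 0 -1" --pt "0 0 -3" --pt "0 0 -6" --turn '[0,0,0,0,0]' --hand '[1,1,1,1,1]'

```text
clock: 5.8
eef_pos: [0.4931, 0.3155, 0.0544]
tool_rot: [-0.424, 0.905, -0.001, -0.005]
ft_force: [-0.4, 0.3, -3.7]
grip_width: 0.0415
```

Request:
arm_command --pt "0 0 -4" --pt "0 0 -5" --pt "0 0 -5" --turn '[0,0,0]' --hand '[1,1,1]'

```text
clock: 6.05
eef_pos: [0.4988, 0.3191, 0.1115]
tool_rot: [-0.424, 0.905, 0.001, 0.004]
ft_force: [0.5, 0.5, -2.8]
grip_width: 0.0409
```

```bash
python3 - <<'E'
from h import *
go(fx(.034,0,.106),194.2)
p,d,K,T=cam("wrist"); W=cloud(d,K,T)
e=np.array(get_obs()["eef_pos"])
m=(p[...,0]>100)&(p[...,1]>90)&(abs(W[...,0]-e[0])<.1)&(abs(W[...,1]-e[1])<.1)&(W[...,2]>.1)
n,l,s,c=cv2.connectedComponentsWithStats(m.astype(np.uint8)); i=1+s[1:,4].argmax(); P=W[l==i]; print(len(P),cv2.minAreaRect(P[:,:2].astype(np.float32)),np.percentile(P[:,2],[5,50,95]))
E
```

```text
t 6.05 tcp [0.4988 0.3191 0.1115] yaw 140.23 q [ 0.5691  0.4737  0.0739  1.1628  0.0001 -0.3076] F [ 0.5381  0.5205 -2.7574] M [ 0.0656 -0.0476  0.0152] w 0.0409 
  shift cm [ 14.5935 -15.0908   0.4695] turn -0.9419
25933 ((0.4895785450935364, 0.3074738085269928), (0.09619343280792236, 0.05150574818253517), 49.7040901184082) [0.153  0.1626 0.1636]
```

The bar is held: opening 41 mm, weight about 3 N, yaw still 50°. Next I carry it over the fixture.

Request:
arm_command --pt "3 -3 0" --pt "6 -6 0" --pt "9 -9 0" --pt "11 -11 0" --pt "13 -13.2 0" --turn '[-0.12,-0.24,-0.36,-0.48,-0.6]' --hand '[1,1,1,1,1]'

```text
clock: 6.52
eef_pos: [0.5117, 0.1304, 0.104]
tool_rot: [-0.675, 0.738, 0.001, -0.003]
ft_force: [0.6, -0.0, -3.8]
grip_width: 0.0412
```

Request:
arm_command --pt "0 0 0" --pt "0 0 0" --pt "0 0 0" --pt "0 0 0" --pt "0 0 0" --turn '[-0.12,-0.24,-0.34,-0.34,-0.34]' --hand '[1,1,1,1,1]'

```text
clock: 6.93
eef_pos: [0.5129, 0.1326, 0.1049]
tool_rot: [0.787, -0.617, -0.001, 0.002]
ft_force: [-0.3, 0.8, -2.2]
grip_width: 0.0418
```

```bash
python3 - <<'E'
from h import *
go(fx(.034,0,.05),194.2)
E
```

```text
t 6.9333 tcp [0.5129 0.1326 0.1049] yaw -166.14 q [ 0.253   0.3735 -0.1015  1.1005  0.0001 -1.5597] F [-0.2653  0.7634 -2.1824] M [ 0.0323  0.0133 -0.0385] w 0.0418 
  shift cm [ 2.3581 -0.331   5.4877] turn -0.0059
```

Request:
arm_command --pt "2.36 -0.33 0" --pt "2.36 -0.33 2" --pt "2.36 -0.33 4" --pt "2.36 -0.33 5.4" --pt "2.36 -0.33 5.4" --turn '[-0.006,-0.006,-0.006,-0.006,-0.006]' --hand '[1,1,1,1,1]'

```text
clock: 7.35
eef_pos: [0.5197, 0.1104, 0.0489]
tool_rot: [0.789, -0.614, -0.003, 0.003]
ft_force: [-1.8, -0.8, -2.9]
grip_width: 0.0415
```

Request:
arm_command --pt "0 0 0" --pt "0 0 0" --turn '[0,0]' --hand '[1,1]'

```text
clock: 7.52
eef_pos: [0.5238, 0.1113, 0.0534]
tool_rot: [0.79, -0.613, 0.0, -0.0]
ft_force: [0.8, 0.1, -1.2]
grip_width: 0.0411
```

```bash
python3 - <<'E'
from h import *
go(fx(.034,0,.009),194.2)
p,d,K,T=cam("side"); save("s5.png",cv2.resize(p[130:350,200:440],None,fx=3.2,fy=2.7))
E
```

```text
t 7.5167 tcp [0.5238 0.1113 0.0534] yaw -165.67 q [ 0.2094  0.4316 -0.1614  0.9776 -0.     -1.6115] F [ 0.8265  0.133  -1.2041] M [ 0.0495 -0.0191  0.0375] w 0.0411 
  shift cm [0.0287 0.2481 4.4449] turn 0.0023
```

View pics/s5.png

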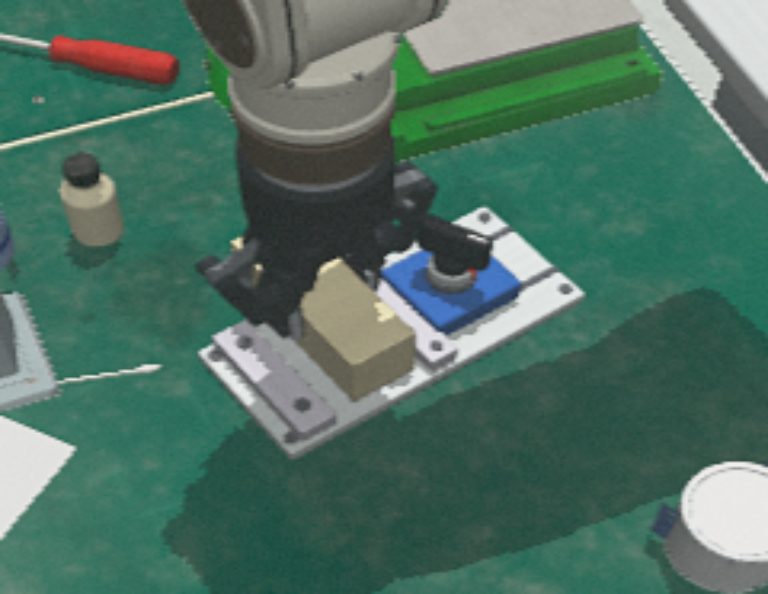

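```bash
python3 - <<'E'
from h import *
for n in("wrist","side"):
    o=get_obs(); e=np.array(o["eef_pos"]); M=R.from_quat(o["tool_rot"]).as_matrix()
    p,d,K,T=cam(n); W=cloud(d,K,T); L=(W-e)@M*1000
    m=(p.max(-1)<75)&(abs(L[...,0])<50)&(abs(L[...,1])<100)&(L[...,2]<-22)&(L[...,2]>-140)
    if n=="side": m&=(L[...,2]<-40)
    for z in range(-140,-20,10):
        q=L[m&(L[...,2]>=z)&(L[...,2]<z+10)]
        if len(q)>10: print(n,z,len(q),"y",np.percentile(q[:,1],[1,99]),"x",np.percentile(q[:,0],[1,99]))
E
```

```text
wrist -120 10253 y [-62.2656  66.0533] x [ 9.565  21.1226]
wrist -110 16067 y [-60.6667  64.3512] x [-1.7566 18.474 ]
wrist -100 12854 y [-57.3624  61.0919] x [-10.4735  18.3447]
wrist -90 6006 y [-54.5721  58.4434] x [-11.1806  18.0841]
wrist -80 8592 y [-51.6075  55.1314] x [-10.3536  14.2454]
wrist -70 2072 y [-47.8931  52.1129] x [-0.1684 14.6103]
wrist -60 1052 y [-31.6566  35.1111] x [-10.1456  12.3386]
wrist -50 402 y [-32.29    35.8195] x [ 6.8265 12.0201]
wrist -40 2794 y [-31.0783  99.5757] x [-18.0146  23.0702]
wrist -30 763 y [-29.3483  96.7854] x [-17.9418  23.4949]
side -140 54 y [-40.0087 -23.9865] x [-11.8673   5.4893]
side -130 174 y [-64.5363  65.1893] x [-19.9591  10.8832]
side -120 196 y [-65.804   65.6171] x [-20.3705  10.5265]
side -110 141 y [-60.9304  63.2106] x [-18.3552  -3.1694]
side -100 160 y [-57.1804  60.1817] x [-18.3625   1.8163]
side -90 111 y [-54.1937  57.3961] x [-17.7804   9.2218]
side -80 222 y [-50.094   54.0246] x [-13.6259   9.1913]
side -70 68 y [-43.7551  44.512 ] x [-13.8305   5.6444]
side -60 35 y [-33.7682  26.5214] x [-11.5618   8.4702]
side -50 26 y [-33.8095  32.9704] x [-9.5666 28.8003]
```

The side view shows the bar parallel to and between the jaws, above the bed. The finger linkages clear the knob by about 20 mm, so I lower it.

Request:
arm_command --pt "0.03 0.2 1.5" --pt "0.03 0.2 2.8" --pt "0.03 0.2 3.6" --pt "0.03 0.2 4.1" --pt "0.03 0.2 4.1" --turn '[0,0,0,0,0]' --hand '[1,1,1,1,1]'

```text
clock: 8.08
eef_pos: [0.5212, 0.1102, 0.0115]
tool_rot: [0.79, -0.613, -0.0, 0.001]
ft_force: [-1.0, 0.7, -3.3]
grip_width: 0.0415
```

Request:
arm_command --pt "0 0 0.1" --pt "0 0 0.2" --pt "0 0 0.3" --turn '[0,0,0]' --hand '[1,1,1]'

```text
clock: 8.33
eef_pos: [0.5225, 0.1104, 0.0099]
tool_rot: [0.79, -0.613, 0.001, -0.001]
ft_force: [-0.6, 0.8, -3.0]
grip_width: 0.0412
```

```bash
python3 - <<'E'
from h import *
go(fx(.034,0,.009),194.2)
E
```

```text
t 8.3333 tcp [0.5225 0.1104 0.0099] yaw -165.64 q [ 0.2083  0.4806 -0.2162  0.8724 -0.     -1.6132] F [-0.5627  0.7752 -2.9935] M [-0.01    0.0239  0.0079] w 0.0412 
  shift cm [-0.0272  0.1003  0.0894] turn 0.0028
```

Request:
arm_command --pt "0 0 0.1" --pt "0 0 0.2" --pt "0 0 0.2" --turn '[0,0,0]' --hand '[1,1,1]'

```text
clock: 8.58
eef_pos: [0.5225, 0.1104, 0.0097]
tool_rot: [0.79, -0.613, 0.001, -0.001]
ft_force: [-4.0, -1.2, 10.1]
grip_width: 0.0413
```

Request:
arm_command --pt "0 0 0" --pt "0 0 0" --turn '[0,0]' --hand '[1,1]'

```text
clock: 8.75
eef_pos: [0.5225, 0.1104, 0.0097]
tool_rot: [0.79, -0.613, 0.001, -0.001]
ft_force: [-3.7, -1.0, 11.2]
grip_width: 0.041
```

Touchdown at 11 N, so I release and rise.

Request:
arm_command --pt "0 0 0" --pt "0 0 0" --pt "0 0 0" --pt "0 0 0" --pt "0 0 0" --turn '[0,0,0,0,0]' --hand '[0,0,0,0,0]'

```text
clock: 9.17
eef_pos: [0.5218, 0.1103, 0.0071]
tool_rot: [0.79, -0.613, 0.0, 0.0]
ft_force: [0.6, 0.1, 0.4]
grip_width: 0.0855
```

Request:
arm_command --pt "0 0 0" --pt "0 0 -2" --pt "0 0 -6" --pt "0 0 -10" --pt "0 0 -12" --turn '[0,0,0,0,0]' --hand '[0,0,0,0,0]'

```text
clock: 9.58
eef_pos: [0.5238, 0.1107, 0.1316]
tool_rot: [0.79, -0.613, 0.002, -0.002]
ft_force: [1.2, 0.6, 0.3]
grip_width: 0.0855
```

Request:
arm_command --pt "0 0 0" --pt "0 0 0" --turn '[0,0]' --hand '[0,0]'

```text
clock: 9.75
eef_pos: [0.5229, 0.1105, 0.1287]
tool_rot: [0.79, -0.613, 0.001, -0.001]
ft_force: [-0.2, -1.0, -0.2]
grip_width: 0.0856
```

```bash
cat >> h.py <<'E'
def rect(W,nm,x0,x1,y0,y1,z0,z1):
    f=(W-F0)@np.stack([U,V,[0,0,1]],1)
    m=(f[...,0]>x0)&(f[...,0]<x1)&(f[...,1]>y0)&(f[...,1]<y1)&(f[...,2]>z0)&(f[...,2]<z1); P=W[m]
    if len(P)<20: print(nm,len(P)); return
    c,s,a=cv2.minAreaRect(P[:,:2].astype(np.float32)); c=np.array([*c,0]); q=c-F0
    print(nm,len(P),"world",c[:2],"fix mm",q@U*1000,q@V*1000,"size",np.array(s)*1000,"ang",round(a,2),"z",np.median(P[:,2]))
E
python3 - <<'E'
from h import *
go([.433,.0886,.13],217)
for n in("side","top","wrist"):
    p,d,K,T=cam(n); save("a6%s.png"%n,p); W=cloud(d,K,T); print(n)
    rect(W,"bar",0,.07,-.08,.08,.052,.068); rect(W,"knob",-.1,-.02,-.05,.05,.08,.1)
E
```

```text
t 9.75 tcp [0.5229 0.1105 0.1287] yaw -165.64 q [ 0.2083  0.3558 -0.0613  1.15   -0.     -1.6132] F [-0.2308 -0.9638 -0.2446] M [-0.0436  0.0221 -0.0054] w 0.0856 
  shift cm [-0.1081  9.2533 -0.1687] turn -0.3951
side
bar 1338 world [0.5219 0.1099] fix mm 34.257552186943485 -0.6161484200250521 size [ 43.4946 119.4616] ang 14.09 z 0.06006547349242536
knob 192 world [0.4331 0.0886] fix mm -56.984646743201935 0.5444853932465937 size [14.234  46.0929] ang 38.64 z 0.08867587625578693
top
bar 0
knob 0
wrist
bar 9062 world [0.5214 0.1081] fix mm 33.32861922621687 -2.28194663619179 size [ 42.1345 118.6919] ang 14.12 z 0.06094392131738177
knob 1480 world [0.4329 0.0859] fix mm -57.90484548750065 -2.090907962427378 size [13.5663 45.6008] ang 38.22 z 0.0901683444661037
```

The bar lies flat at fixture (34, −0.6) mm, at 14.1° against the jaws' 14.2°. The knob is at (0.433, 0.0885) with its thickness axis at 38.4°. I move above it.

Request:
arm_command --pt "-0.1 3.5 0" --pt "-0.1 7 0" --pt "-0.1 9.25 0" --pt "-0.1 9.25 0" --pt "-0.1 9.25 0" --turn '[-0.12,-0.24,-0.36,-0.42,-0.42]' --hand '[0,0,0,0,0]'

```text
clock: 10.32
eef_pos: [0.4293, 0.0877, 0.1256]
tool_rot: [0.901, -0.435, -0.002, 0.001]
ft_force: [0.6, 0.0, 0.3]
grip_width: 0.0855
```

Request:
arm_command --pt "0 0 0" --pt "0 0 0" --turn '[0,0]' --hand '[0.3,0.3]'

```text
clock: 10.48
eef_pos: [0.4322, 0.0884, 0.1266]
tool_rot: [0.9, -0.436, -0.0, 0.0]
ft_force: [0.4, -0.1, -1.0]
grip_width: 0.0642
```

```bash
python3 - <<'E'
from h import *
go([.433,.0886,.038],218.4)
p,d,K,T=cam("wrist"); save("w7.png",p); rect(cloud(d,K,T),"knob",-.1,-.02,-.05,.05,.08,.1)
E
```

```text
t 10.4833 tcp [0.4322 0.0884 0.1266] yaw -141.65 q [ 0.2016  0.1867 -0.2989  1.0858 -0.     -2.0384] F [ 0.4156 -0.1242 -0.9742] M [0.0009 0.0369 0.0338] w 0.0642 
  shift cm [ 0.0308 -0.0814  8.861 ] turn -0.0009
knob 1343 world [0.4328 0.0859] fix mm -57.945995861092605 -2.026589883138695 size [12.9304 45.4281] ang 38.5 z 0.09032001645887658
```

View pics/w7.png

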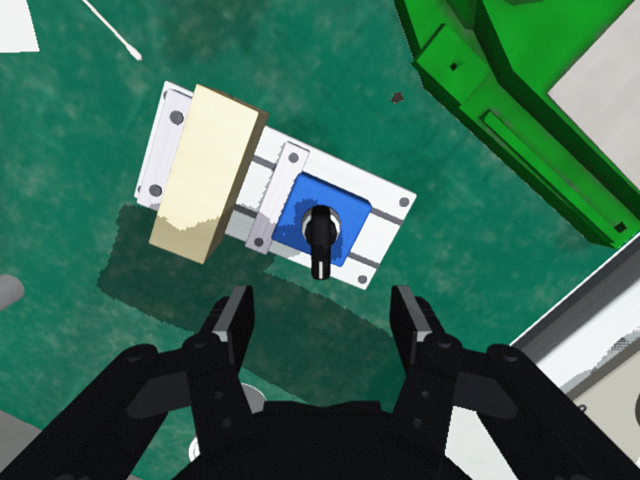

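The knob (column 321) is centred between the fingers (columns 252 and 391). I descend and grip it.

Request:
arm_command --pt "0.03 -0.08 3.5" --pt "0.03 -0.08 6" --pt "0.03 -0.08 8" --pt "0.03 -0.08 8.8" --pt "0.03 -0.08 8.8" --turn '[0,0,0,0,0]' --hand '[0.3,0.3,0.3,0.3,0.3]'

```text
clock: 10.95
eef_pos: [0.4312, 0.0882, 0.0371]
tool_rot: [0.9, -0.435, -0.002, 0.001]
ft_force: [-1.1, -0.1, 0.9]
grip_width: 0.0598
```

Request:
arm_command --pt "0 0 0" --pt "0 0 0" --pt "0 0 0" --pt "0 0 0" --pt "0 0 0" --turn '[0,0,0,0,0]' --hand '[1,1,1,1,1]'

```text
clock: 11.37
eef_pos: [0.4339, 0.0884, 0.0409]
tool_rot: [0.9, -0.435, 0.001, -0.001]
ft_force: [-1.6, -1.3, 4.3]
grip_width: 0.0183
```

Request:
arm_command --pt "0 0 0" --pt "0 0 0" --pt "0 0 0" --turn '[0,0,0]' --hand '[1,1,1]'

```text
clock: 11.62
eef_pos: [0.4339, 0.0884, 0.0409]
tool_rot: [0.9, -0.435, 0.001, -0.001]
ft_force: [-1.1, -1.4, 5.6]
grip_width: 0.0183
```

```bash
python3 - <<'E'
from h import *
e=np.array(get_obs()["eef_pos"]); go(e+U*.025)
p,d,K,T=cam("side"); save("s8.png",cv2.resize(p[160:310,250:410],None,fx=4,fy=4,interpolation=cv2.INTER_CUBIC))
E
```

```text
t 11.6167 tcp [0.4339 0.0884 0.0409] yaw -141.59 q [ 0.2016  0.2877 -0.4242  0.8559 -0.0008 -2.0395] F [-1.0844 -1.3628  5.6151] M [-0.3537  0.2637  0.0058] w 0.0183 
  shift cm [ 1.0251 -2.2802  0.0076] turn 0
```

View pics/s8.png

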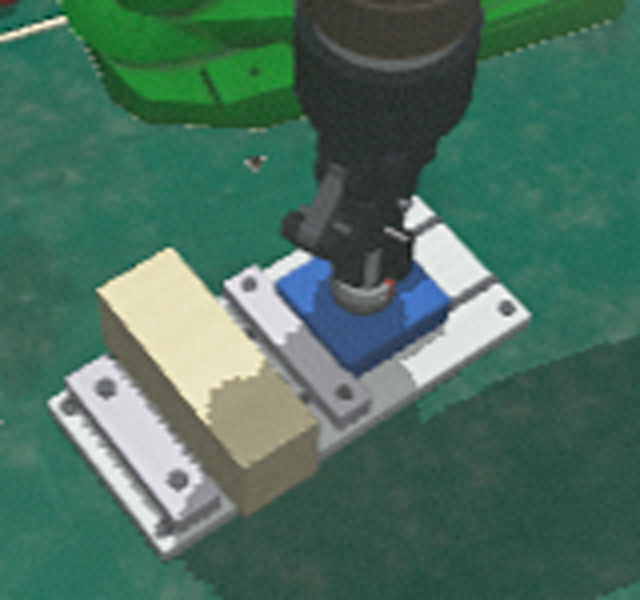

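Opening is 18 mm with 5.6 N upward, so the tips are wedged on the hub. I'll open a little, rise 7 mm and grip again.

Request:
arm_command --pt "0 0 0" --pt "0 0 0" --pt "0 0 -0.7" --pt "0 0 -0.7" --pt "0 0 -0.7" --turn '[0,0,0,0,0]' --hand '[0.5,0.5,0.5,0.5,0.5]'

```text
clock: 12.08
eef_pos: [0.4333, 0.0887, 0.0468]
tool_rot: [0.9, -0.435, 0.001, -0.0]
ft_force: [-0.1, 0.1, 0.3]
grip_width: 0.0428
```

Request:
arm_command --pt "0 0 0" --pt "0 0 0" --pt "0 0 0" --pt "0 0 0" --pt "0 0 0" --turn '[0,0,0,0,0]' --hand '[1,1,1,1,1]'

```text
clock: 12.5
eef_pos: [0.4328, 0.0888, 0.0463]
tool_rot: [0.9, -0.435, -0.0, -0.0]
ft_force: [0.5, 1.9, 1.7]
grip_width: 0.012
```

```bash
python3 - <<'E'
from h import *
e=np.array(get_obs()["eef_pos"]); go(e+U*.025)
E
```

```text
t 12.5 tcp [0.4328 0.0888 0.0463] yaw -141.57 q [ 0.202   0.2804 -0.4169  0.8732  0.0006 -2.0396] F [0.525  1.9452 1.7166] M [0.3078 0.1075 0.0043] w 0.012 
  shift cm [ 1.0262 -2.2797  0.0008] turn 0
```

The wing is gripped at 12 mm. I push the slide along the fixture's x axis, 18 mm first.

Request:
arm_command --pt "0.16 -0.36 0" --pt "0.33 -0.73 0" --pt "0.49 -1.09 0" --pt "0.66 -1.46 0" --pt "0.74 -1.64 0" --turn '[0,0,0,0,0]' --hand '[1,1,1,1,1]'

```text
clock: 12.92
eef_pos: [0.449, 0.093, 0.0462]
tool_rot: [0.9, -0.435, -0.001, 0.001]
ft_force: [-4.2, -0.5, 8.9]
grip_width: 0.0117
```

Request:
arm_command --pt "0.06 -0.14 0" --pt "0.12 -0.27 0" --pt "0.18 -0.41 0" --pt "0.18 -0.41 0" --turn '[0,0,0,0]' --hand '[1,1,1,1]'

```text
clock: 13.25
eef_pos: [0.4531, 0.094, 0.0462]
tool_rot: [0.9, -0.435, -0.001, 0.001]
ft_force: [-3.2, -0.4, 6.4]
grip_width: 0.012
```

```bash
python3 - <<'E'
from h import *
go(fx(-.032,0,.0465))
p,d,K,T=cam("side"); W=cloud(d,K,T)
rect(W,"bar",.0,.09,-.08,.08,.052,.068); rect(W,"jawbar gap/jaw top",-.04,.02,-.05,.05,.022,.0295)
E
```

```text
t 13.25 tcp [0.4531 0.094  0.0462] yaw -141.56 q [ 0.2043  0.3185 -0.361   0.8941  0.0004 -2.0373] F [-3.2175 -0.4311  6.3563] M [ 0.1062  0.9258 -0.0221] w 0.012 
  shift cm [ 0.2532 -0.3584 -0.0272] turn 0
bar 1370 world [0.5222 0.1098] fix mm 34.604465801290004 -0.8007133708369026 size [ 43.3817 119.0058] ang 14.28 z 0.06016445450924912
jawbar gap/jaw top 186 world [0.4706 0.0984] fix mm -18.228641524131778 0.7734184880519566 size [43.2932 94.732 ] ang 12.12 z 0.027131143997137064
```

Request:
arm_command --pt "0.05 -0.1 0" --pt "0.1 -0.2 0" --pt "0.15 -0.3 0" --pt "0.15 -0.3 0" --turn '[0,0,0,0]' --hand '[1,1,1,1]'

```text
clock: 13.63
eef_pos: [0.4556, 0.0946, 0.0462]
tool_rot: [0.9, -0.435, -0.002, 0.001]
ft_force: [-5.6, 0.1, 8.8]
grip_width: 0.0116
```

Request:
arm_command --pt "0.04 -0.09 0" --pt "0.08 -0.18 0" --pt "0.08 -0.18 0" --turn '[0,0,0]' --hand '[1,1,1]'

```text
clock: 13.88
eef_pos: [0.4575, 0.0951, 0.0462]
tool_rot: [0.9, -0.435, -0.002, 0.001]
ft_force: [-5.9, 0.1, 8.3]
grip_width: 0.0115
```

Request:
arm_command --pt "0.04 -0.09 0" --pt "0.04 -0.09 0" --pt "0.04 -0.09 0" --turn '[0,0,0]' --hand '[1,1,1]'

```text
clock: 14.13
eef_pos: [0.4576, 0.0952, 0.0462]
tool_rot: [0.9, -0.435, -0.002, 0.001]
ft_force: [-7.6, -1.0, 9.8]
grip_width: 0.0117
```

Request:
arm_command --pt "0.04 -0.09 0" --pt "0.04 -0.09 0" --pt "0.04 -0.09 0" --turn '[0,0,0]' --hand '[1,1,1]'

```text
clock: 14.38
eef_pos: [0.4577, 0.0952, 0.0462]
tool_rot: [0.9, -0.435, -0.003, 0.002]
ft_force: [-8.7, -0.7, 11.8]
grip_width: 0.012
```

```bash
python3 - <<'E'
from h import *
go(fx(-.032,0,.0465))
p,d,K,T=cam("side"); W=cloud(d,K,T)
rect(W,"bar",.0,.09,-.08,.08,.052,.068)
save("s9.png",cv2.resize(p[160:310,240:400],None,fx=4,fy=4,interpolation=cv2.INTER_CUBIC))
E
```

```text
t 14.3833 tcp [0.4577 0.0952 0.0462] yaw -141.56 q [ 0.2048  0.3298 -0.3443  0.9038  0.0004 -2.0369] F [-8.7144 -0.7355 11.7547] M [-0.1516  2.1002  0.0164] w 0.012 
  shift cm [ 0.0594  0.0775 -0.0341] turn 0
bar 1375 world [0.5268 0.111 ] fix mm 39.28761607240164 -0.7488280409917946 size [ 43.4638 119.3641] ang 14.0 z 0.06004268069294594
```

The jaw has stopped: 2 mm more commanded travel gave 0.2 mm of motion, and the bar is at 39.3 mm against the 39 mm seat. I start turning clockwise; the first 0.45 rad is certainly loose.

Request:
arm_command --pt "0 0 0" --pt "0 0 0" --pt "0 0 0" --pt "0 0 0" --pt "0 0 0" --turn '[0.11,0.22,0.33,0.44,0.45]' --hand '[1,1,1,1,1]'

```text
clock: 14.85
eef_pos: [0.4583, 0.0955, 0.0462]
tool_rot: [0.78, -0.626, -0.002, 0.002]
ft_force: [-7.3, 0.0, 10.5]
grip_width: 0.0122
```

```bash
python3 - <<'E'
from h import *
go(fx(-.032,0,.0465))
E
```

```text
t 14.85 tcp [0.4583 0.0955 0.0462] yaw -167.56 q [ 0.2048  0.3299 -0.344   0.9028  0.0009 -1.5831] F [-7.3094  0.0014 10.5189] M [ 0.0138  1.8215 -0.024 ] w 0.0122 
  shift cm [ 0.1061  0.1094 -0.0297] turn 0
```

Request:
arm_command --pt "0 0 0" --pt "0 0 0" --pt "0 0 0" --pt "0 0 0" --turn '[0.05,0.1,0.1,0.1]' --hand '[1,1,1,1]'

```text
clock: 15.18
eef_pos: [0.4584, 0.0956, 0.0462]
tool_rot: [0.748, -0.663, -0.002, 0.002]
ft_force: [-7.4, -0.3, 10.4]
grip_width: 0.0118
```

```bash
cat > m.py <<'E'
from h import *
o=get_obs(); M=R.from_quat(o["tool_rot"]).as_matrix()
print("t",round(o["clock"],2),"yaw",round(np.degrees(np.arctan2(M[1,1],M[0,1])),2),"tcp",np.array(o["eef_pos"]),"F",np.array(o["ft_force"]).round(1),"M",np.array(o["ft_torque"]).round(3),"tau6",round(o["tau"][5],3),"q6",round(o["joint_pos"][5],3),"w",round(o["grip_width"],4))
E
python3 m.py
```

```text
t 15.18 yaw -173.08 tcp [0.4584 0.0956 0.0462] F [-7.4 -0.3 10.4] M [ 0.042  1.815 -0.072] tau6 -0.025 q6 -1.487 w 0.0118
```

Loose so far. I continue in 0.1 rad steps with a torque reading after each; four steps stay under 45° even if it bites in the first.

Request:
arm_command --pt "0 0 0" --pt "0 0 0" --pt "0 0 0" --turn '[0.05,0.1,0.1]' --hand '[1,1,1]'

```text
clock: 15.43
eef_pos: [0.4586, 0.0956, 0.0462]
tool_rot: [0.714, -0.7, -0.002, 0.002]
ft_force: [-6.9, 0.6, 9.8]
grip_width: 0.0116
```

```bash
python3 m.py
```

```text
t 15.43 yaw -178.9 tcp [0.4586 0.0956 0.0462] F [-6.9  0.6  9.8] M [ 0.069  1.633 -0.094] tau6 0.253 q6 -1.385 w 0.0116
```

Request:
arm_command --pt "0 0 0" --pt "0 0 0" --pt "0 0 0" --turn '[0.05,0.1,0.1]' --hand '[1,1,1]'

```text
clock: 15.68
eef_pos: [0.4587, 0.0956, 0.0462]
tool_rot: [-0.678, 0.735, 0.002, -0.002]
ft_force: [-7.2, 0.5, 9.0]
grip_width: 0.0116
```

```bash
python3 m.py
```

```text
t 15.68 yaw 175.38 tcp [0.4587 0.0956 0.0462] F [-7.2  0.5  9. ] M [ 0.119  1.606 -0.056] tau6 0.253 q6 -1.285 w 0.0116
```

Request:
arm_command --pt "0 0 0" --pt "0 0 0" --pt "0 0 0" --turn '[0.05,0.1,0.1]' --hand '[1,1,1]'

```text
clock: 15.93
eef_pos: [0.4589, 0.0956, 0.0462]
tool_rot: [-0.64, 0.768, 0.001, -0.002]
ft_force: [-6.7, 0.0, 9.0]
grip_width: 0.0118
```

```bash
python3 m.py
```

```text
t 15.93 yaw 169.64 tcp [0.4589 0.0956 0.0462] F [-6.7  0.   9. ] M [ 0.076  1.534 -0.032] tau6 0.254 q6 -1.185 w 0.0118
```

Request:
arm_command --pt "0 0 0" --pt "0 0 0" --pt "0 0 0" --turn '[0.05,0.1,0.1]' --hand '[1,1,1]'

```text
clock: 16.18
eef_pos: [0.459, 0.0956, 0.0462]
tool_rot: [-0.601, 0.799, 0.001, -0.002]
ft_force: [-6.6, -0.2, 9.1]
grip_width: 0.0117
```

```bash
python3 m.py
```

```text
t 16.18 yaw 163.91 tcp [0.459  0.0956 0.0462] F [-6.6 -0.2  9.1] M [ 0.095  1.462 -0.062] tau6 0.254 q6 -1.085 w 0.0117
```

Request:
arm_command --pt "0 0 0" --pt "0 0 0" --pt "0 0 0" --turn '[0.05,0.1,0.1]' --hand '[1,1,1]'

```text
clock: 16.43
eef_pos: [0.4592, 0.0955, 0.0462]
tool_rot: [-0.56, 0.828, 0.001, -0.002]
ft_force: [-6.2, 1.1, 8.2]
grip_width: 0.0114
```

```bash
python3 m.py
```

```text
t 16.43 yaw 158.18 tcp [0.4592 0.0955 0.0462] F [-6.2  1.1  8.2] M [ 0.033  1.378 -0.109] tau6 0.255 q6 -0.985 w 0.0114
```

Request:
arm_command --pt "0 0 0" --pt "0 0 0" --pt "0 0 0" --turn '[0.05,0.1,0.1]' --hand '[1,1,1]'

```text
clock: 16.68
eef_pos: [0.4593, 0.0955, 0.0462]
tool_rot: [-0.518, 0.855, 0.001, -0.002]
ft_force: [-4.7, -0.2, 8.1]
grip_width: 0.0119
```

```bash
python3 m.py
```

```text
t 16.68 yaw 152.45 tcp [0.4593 0.0955 0.0462] F [-4.7 -0.2  8.1] M [ 0.057  1.315 -0.05 ] tau6 0.256 q6 -0.885 w 0.0119
```

Request:
arm_command --pt "0 0 0" --pt "0 0 0" --pt "0 0 0" --turn '[0.05,0.1,0.1]' --hand '[1,1,1]'

```text
clock: 16.93
eef_pos: [0.4594, 0.0954, 0.0462]
tool_rot: [-0.475, 0.88, 0.001, -0.002]
ft_force: [-4.2, 0.2, 7.9]
grip_width: 0.0115
```

```bash
python3 m.py
```

```text
t 16.93 yaw 146.71 tcp [0.4594 0.0954 0.0462] F [-4.2  0.2  7.9] M [-0.038  1.266 -0.025] tau6 0.257 q6 -0.785 w 0.0115
```

Request:
arm_command --pt "0 0 0" --pt "0 0 0" --pt "0 0 0" --turn '[0.05,0.1,0.1]' --hand '[1,1,1]'

```text
clock: 17.18
eef_pos: [0.4596, 0.0954, 0.0462]
tool_rot: [-0.43, 0.903, 0.0, -0.002]
ft_force: [-4.8, 0.1, 7.8]
grip_width: 0.0119
```

```bash
python3 m.py
```

```text
t 17.18 yaw 140.98 tcp [0.4596 0.0954 0.0462] F [-4.8  0.1  7.8] M [ 0.012  1.148 -0.089] tau6 0.258 q6 -0.685 w 0.0119
```

Request:
arm_command --pt "0 0 0" --pt "0 0 0" --pt "0 0 0" --turn '[0.05,0.1,0.1]' --hand '[1,1,1]'

```text
clock: 17.43
eef_pos: [0.4597, 0.0953, 0.0462]
tool_rot: [-0.385, 0.923, 0.0, -0.002]
ft_force: [-4.6, -0.1, 7.6]
grip_width: 0.0117
```

```bash
python3 m.py
```

```text
t 17.43 yaw 135.25 tcp [0.4597 0.0953 0.0462] F [-4.6 -0.1  7.6] M [-0.134  1.105 -0.104] tau6 0.259 q6 -0.585 w 0.0117
```

Request:
arm_command --pt "0 0 0" --pt "0 0 0" --pt "0 0 0" --turn '[0.05,0.1,0.1]' --hand '[1,1,1]'

```text
clock: 17.68
eef_pos: [0.4598, 0.0952, 0.0462]
tool_rot: [-0.339, 0.941, -0.0, -0.002]
ft_force: [-4.4, -1.8, 7.7]
grip_width: 0.0119
```

```bash
python3 m.py
```

```text
t 17.68 yaw 129.59 tcp [0.4598 0.0952 0.0462] F [-4.4 -1.8  7.7] M [-0.174  1.033  0.383] tau6 0.673 q6 -0.486 w 0.0119
```

Request:
arm_command --pt "0 0 0" --pt "0 0 0" --pt "0 0 0" --turn '[0.05,0.1,0.1]' --hand '[1,1,1]'

```text
clock: 17.93
eef_pos: [0.4599, 0.0951, 0.0462]
tool_rot: [-0.291, 0.957, -0.0, -0.002]
ft_force: [-3.9, -1.7, 7.7]
grip_width: 0.0121
```

```bash
python3 m.py
```

```text
t 17.93 yaw 123.86 tcp [0.4599 0.0951 0.0462] F [-3.9 -1.7  7.7] M [-0.234  0.958  0.35 ] tau6 0.675 q6 -0.386 w 0.0121
```

Request:
arm_command --pt "0 0 0" --pt "0 0 0" --pt "0 0 0" --turn '[0.05,0.1,0.1]' --hand '[1,1,1]'

```text
clock: 18.18
eef_pos: [0.46, 0.095, 0.0462]
tool_rot: [-0.243, 0.97, -0.001, -0.002]
ft_force: [-4.7, -2.7, 7.1]
grip_width: 0.012
```

```bash
python3 m.py
```

```text
t 18.18 yaw 118.13 tcp [0.46   0.095  0.0462] F [-4.7 -2.7  7.1] M [-0.34   0.958  0.395] tau6 0.677 q6 -0.286 w 0.012
```

It bit between tool yaw 135.25° and 129.6° (torque jumped from about 0.1 to 0.38 N m). The middle is 132.4°, so the wing should end at about 87.5°. From 118.1° that leaves 0.53 rad.

Request:
arm_command --pt "0 0 0" --pt "0 0 0" --pt "0 0 0" --pt "0 0 0" --pt "0 0 0" --turn '[0.08,0.16,0.24,0.3,0.3]' --hand '[1,1,1,1,1]'

```text
clock: 18.6
eef_pos: [0.4602, 0.0946, 0.0462]
tool_rot: [-0.095, 0.995, -0.001, -0.001]
ft_force: [-3.6, -3.1, 6.7]
grip_width: 0.0119
```

Request:
arm_command --pt "0 0 0" --pt "0 0 0" --pt "0 0 0" --pt "0 0 0" --pt "0 0 0" --turn '[0.08,0.15,0.2,0.22,0.22]' --hand '[1,1,1,1,1]'

```text
clock: 19.02
eef_pos: [0.4602, 0.0943, 0.0462]
tool_rot: [0.014, 1.0, -0.002, -0.001]
ft_force: [-3.5, -3.0, 6.6]
grip_width: 0.0118
```

```bash
python3 m.py; python3 - <<'E'
from h import *
p,d,K,T=cam("wrist"); W=cloud(d,K,T); o=get_obs(); M=R.from_quat(o["tool_rot"]).as_matrix()
rect(W,"knob(+fingers)",-.09,-.0,-.05,.05,.0855,.092)
save("w10.png",p)
p,d,K,T=cam("side"); save("s10.png",p)
E
```

```text
t 19.02 yaw 88.37 tcp [0.4602 0.0943 0.0462] F [-3.5 -3.   6.6] M [-0.734  0.755  0.463] tau6 0.576 q6 0.233 w 0.0118
knob(+fingers) 3258 world [0.4559 0.0928] fix mm -33.87939723788533 -0.9822749527094181 size [35.1123 39.932 ] ang 49.23 z 0.09047712004134617
```

Tool yaw is 88.4°. I release, rise and measure the wing itself.

Request:
arm_command --pt "0 0 0" --pt "0 0 0" --pt "0 0 0" --pt "0 0 0" --turn '[0,0,0,0]' --hand '[0.4,0.4,0.4,0.4]'

```text
clock: 19.45
eef_pos: [0.4617, 0.0958, 0.046]
tool_rot: [0.014, 1.0, 0.0, 0.0]
ft_force: [0.4, -0.6, -0.7]
grip_width: 0.0514
```

Request:
arm_command --pt "0 0 -1" --pt "0 0 -3" --pt "0 0 -6" --pt "0 0 -9" --pt "0 0 -9" --turn '[0,0,0,0,0]' --hand '[0.4,0.4,0.4,0.4,0.4]'

```text
clock: 19.87
eef_pos: [0.4657, 0.0967, 0.1418]
tool_rot: [0.014, 1.0, 0.001, 0.005]
ft_force: [1.2, 0.4, 0.9]
grip_width: 0.0512
```

Request:
arm_command --pt "0 0 0" --pt "0 0 0" --turn '[0,0]' --hand '[0.4,0.4]'

```text
clock: 20.03
eef_pos: [0.4613, 0.0957, 0.1358]
tool_rot: [0.014, 1.0, -0.0, -0.0]
ft_force: [1.0, 0.4, -0.7]
grip_width: 0.051
```

```bash
python3 m.py; python3 - <<'E'
from h import *
for n in("wrist","side"):
    p,d,K,T=cam(n); W=cloud(d,K,T); print(n); save("a11%s.png"%n,p)
    rect(W,"knob",-.09,.01,-.05,.05,.08,.1); rect(W,"bar",.0,.09,-.08,.08,.052,.068)
a=cv2.imread("pics/s5.png")[190:330,360:540]; b=cv2.cvtColor(p,cv2.COLOR_RGB2BGR)[190:260,290:370]; w=cv2.imread("pics/a11wrist.png")[100:360,180:440]
cv2.imwrite("pics/v11.png",np.hstack([cv2.resize(a,(386,300)),cv2.resize(b,(343,300),interpolation=cv2.INTER_CUBIC)]))
E
```

```text
t 20.03 yaw 88.37 tcp [0.4613 0.0957 0.1358] F [ 1.   0.4 -0.7] M [-0.058 -0.005 -0.034] tau6 0.0 q6 0.233 w 0.051
wrist
knob 1249 world [0.456  0.0925] fix mm -33.867641933693335 -1.3013809706493429 size [12.7774 45.4643] ang 88.61 z 0.09048112336148253
bar 6003 world [0.5252 0.1088] fix mm 37.23648252675316 -2.514767049173999 size [ 43.5704 118.3373] ang 14.75 z 0.06101925884187587
side
knob 191 world [0.458  0.0947] fix mm -31.407063510890183 0.28838695734674763 size [13.4706 45.5592] ang 87.97 z 0.08890020997977777
bar 1381 world [0.5271 0.1105] fix mm 39.497127751725195 -1.2931936741099002 size [ 43.1325 119.6563] ang 14.1 z 0.06009077501229443
```

View pics/v11.png

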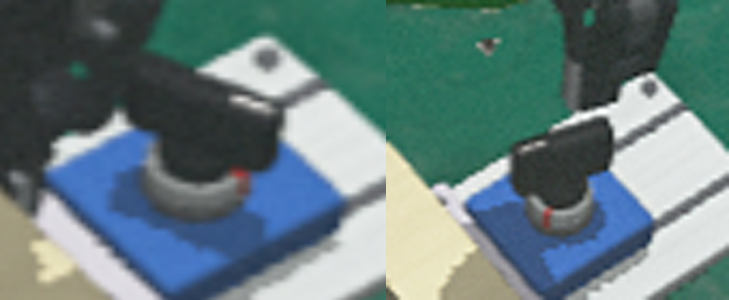

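View pics/a11wrist.png

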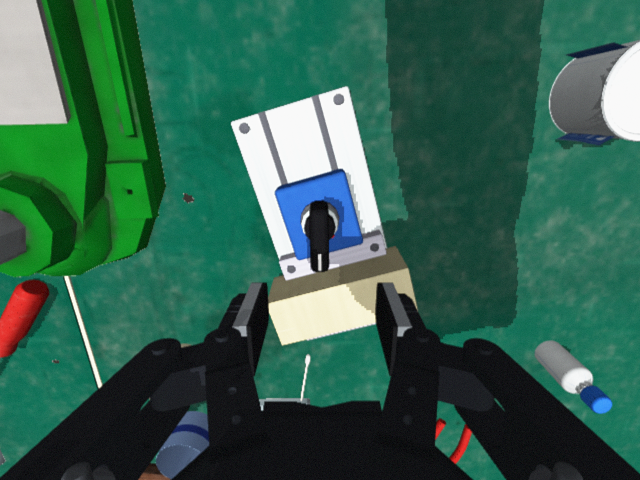

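The wing stands at 88.0–88.6°, so it followed the tool without slipping: about 44° past the bite. The pictures show the red line moved round the collar and the bar between both jaws. I'll check the collar with the red line, then clear away.

Request:
arm_command --pt "0 0 -3" --pt "0 0 -6" --pt "0 0 -8" --pt "0 0 -8" --pt "0 0 -8" --turn '[0,0,0,0,0]' --hand '[0.4,0.4,0.4,0.4,0.4]'

```text
clock: 20.55
eef_pos: [0.4619, 0.0958, 0.2161]
tool_rot: [0.014, 1.0, 0.0, 0.0]
ft_force: [0.2, 0.2, -0.8]
grip_width: 0.0512
```

```bash
python3 m.py; python3 - <<'E'
from h import *
p1,d,K,T=cam("side"); W1=cloud(d,K,T); a=np.load("side0.npz")
for nm,p,W,ax in(("before",a["p"],a["W"],(.4331,.0889)),("after",p1,W1,(.4575,.0951))):
    q=p.astype(int); m=(q[...,0]-np.maximum(q[...,1],q[...,2])>40)&(np.hypot(W[...,0]-ax[0],W[...,1]-ax[1])<.025)&(W[...,2]>.03)&(W[...,2]<.07)
    P=W[m]; rc=np.argwhere(m); wt=(q[...,0]-q[...,1])[m].astype(float)
    if len(P): c=np.average(P,axis=0,weights=wt); print(nm,len(P),c,"line deg",np.degrees(np.arctan2(c[1]-ax[1],c[0]-ax[0])))
rect(W1,"knob",-.09,.01,-.05,.05,.08,.1); rect(W1,"bar",.0,.09,-.08,.08,.052,.068)
for k in("glue_tin","dropper","cap_bottle"):
    q=spot_point("side",k); print(k,[(round(x["conf"],2),ray(K,T,x["location"],0)[:2]) for x in q[:1]])
E
```

```text
t 20.55 yaw 88.37 tcp [0.4619 0.0958 0.2161] F [ 0.2  0.2 -0.8] M [0.032 0.011 0.003] tau6 0.0 q6 0.233 w 0.0512
before 3 [0.4235 0.0973 0.048 ] line deg 138.70789683773577
after 5 [0.4677 0.1052 0.0495] line deg 44.7214278705645
knob 191 world [0.4575 0.0951] fix mm -31.748428754494505 0.8209572289045086 size [46.0435 13.7806] ang 0.82 z 0.08864375200459118
bar 1371 world [0.5268 0.111 ] fix mm 39.27173191988365 -0.7919202680395344 size [ 42.9124 118.9033] ang 14.16 z 0.060101057394133295
glue_tin [(0.6, array([0.3641, 0.3226]))]
dropper [(0.85, array([0.6189, 0.3256]))]
cap_bottle [(0.88, array([ 0.6261, -0.0598]))]
```

```bash
python3 -c "
from workcell import *
print(job_done())"
```

```text
the job is handed in; nothing more can be done
None
```

The job is done and handed in: the bar is clamped in the fixture, and the knob is tightened to about 44° past the bite. It took about 20.7 s of the 72 s.

**Bar and jaw**
- The bar lies flat between both jaws, 39.3 mm along the fixture against the 39 mm seat. It is about 0.8 mm off centre lengthwise and at 14.2°, the same angle as the jaws.
- The sliding jaw stands at about 45 mm of travel.

**Knob**
- It bit between tool angles 135.3° and 129.6°. The wing was then measured at 88–89°, so the extra turn is 44° with about 3° of uncertainty.
- The wing followed the fingers without slipping and stayed put after release.

**Bystanders**
- The glue tin, dropper and black-capped bottle were found within about 8 mm of their first positions. That is inside the detector's scatter, and the robot never went near them.

**What disagreed or went wrong**
- **Fingertip height:** the fingertips sat about 24 mm above the reported tool point instead of 14 mm below it. My first grasp closed on air above the bar. I then used heights measured by camera.
- **First knob grip:** the fingers caught on the hub (about 6 N), so I gripped again 7 mm higher.
- **Red line:** it showed the collar turning about 94° before the bite, where 86° was expected. Only 3 to 5 pixels were visible, so I did not correct for it. If it is right, the extra turn would be nearer 41°, the low end of the bite reading.

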